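# Place the reagent jar between pump and dosing unit, then shut the pump

### The job

Get the titration station ready: slide the squat, wide amber jar along the bench, without lifting or tipping it, until it stands midway between the tubing pump and the dosing unit, its middle on the line between their middles. Then press the pump's hinged cover down until its catch holds it shut; closing it starts the pump, so the jar must be in place first. Leave the cups and the slim bottle where they stand.

Things in the scene. Friction and masses are not known exactly. Their poses are not given: they have to be found in the camera images.
- jar: the squat amber jar to be placed: round, 94 mm in diameter (too wide for the gripper), 100 mm tall with a paper label and a flat white cap 78 mm wide (the cap takes the top 22 mm), 0.5 kg; origin under its centre, z up. It starts on the robot's side of the station.
- pump: the tubing pump: white box fixed to the bench, 100 mm deep (x) by 110 mm wide (y) by 90 mm tall, rollers in its top and a hinged grey cover over them; origin under its centre, its x axis points from its front (robot side) to its back, z up. It may stand left or right of the dosing unit.
- doser: the dosing unit: fixed to the bench, white square foot 90 x 90 mm and 20 mm high, on it an amber bottle 80 mm in diameter with a white and green drive on top, 219 mm tall in all; origin under its centre. It stands 330 mm from the pump, centre to centre, straight along the pump's own y axis, on its left or its right.
- cover (a joint): angle of the pump's cover in rad: 0 shut, positive open (upward), starts about 0.55 to 0.9, limit 1.2. A weak spring lifts it again unless the catch at its front edge has snapped in; that takes about 8 N pressed down on the front part of the cover, in the last 0.15 rad.
- cover_hinge (a point): middle of the cover's hinge axis, at the back of the pump's top, 45 mm behind the pump's centre and 92 mm above the bench. The axis runs along the pump's y. From it the cover, a plate 104 mm long, 96 mm wide and 8 mm thick, reaches to the front; its underside passes through the axis, and a lip hangs 18 mm below its front edge.
- cover_front (a point): middle of the front edge of the cover's upper face, 104 mm from the hinge axis; moves with the cover. Shut, it is 100 mm above the bench.
- slim_bottle: bystander: slim tall amber bottle, 60 mm diameter, 150 mm tall, narrow neck; origin under its centre
- cup_a: bystander: open translucent sample cup, 54 mm diameter, 90 mm tall, standing behind the station, towards the left; origin under its centre
- cup_b: bystander: open translucent sample cup, 54 mm diameter, 90 mm tall, standing behind the station, towards the right; origin under its centre
- cup_c: bystander: open translucent sample cup, 54 mm diameter, 90 mm tall, standing on the right side; origin under its centre
- cup_d: bystander: open translucent sample cup, 54 mm diameter, 90 mm tall, standing at the front left; origin under its centre
There are look-alikes about, which are no part of the job. Leave any turquoise look-alike of the pump alone.

How it is judged (in metres and radians):
On the way, in this order (a step that is already met when the one before it is completed fails the run):
1. the jar stands midway between pump and dosing unit, at rest, while the cover is still open (x of jar in the frame of pump between -0.015 and 0.015 m and (y of jar in the frame of pump between 0.15 and 0.18 m or y of jar in the frame of pump between -0.18 and -0.15 m) and horizontal distance between jar and doser below 0.185 m and angle between jar's own z axis and vertical below 0.1 rad and height (world z) of jar below 0.008 m and linear speed of jar below 0.01 m/s and value of joint cover above 0.15 rad), for 0.2 s.
2. the cover has been pressed shut (value of joint cover below 0.05 rad), for 0.2 s.
At the end, for the whole second after the job is handed in: The jar stands upright on the bench at rest, its centre within 15 mm of the midpoint between the pump's and the dosing unit's centres, both along the line joining them and across it, and the cover stays shut by itself (below 0.05 rad) (x of jar in the frame of pump between -0.015 and 0.015 m and (y of jar in the frame of pump between 0.15 and 0.18 m or y of jar in the frame of pump between -0.18 and -0.15 m) and horizontal distance between jar and doser below 0.185 m and angle between jar's own z axis and vertical below 0.1 rad and height (world z) of jar below 0.008 m and linear speed of jar below 0.01 m/s and value of joint cover below 0.05 rad); the robot touches nothing.
It fails at once if the jar is lifted more than 20 mm off the bench or tipped by more than 20 degrees (height (world z) of jar above 0.02 m or angle between jar's own z axis and vertical above 0.35 rad).
It fails at once if a cup or the slim bottle is moved by more than 20 mm (distance of any of slim_bottle, cup_a, cup_b, cup_c, cup_d from where it was at the start of the episode above 0.02 m).
It also fails if it takes over 61 s, if anything falls off the work surface, if the arm or the gripper's body presses on something with over 40 N, if the wrist force passes 120 N, or if a joint passes its speed limit or range.

### The arm

A 6-joint arm with a two-finger parallel gripper is mounted at the origin on the work surface. World frame = base frame: x ahead of the robot, y to its left, z up, the work surface at z = 0. Lengths are in mm, angles in degrees, forces in N, time in s.
With the tool pointing down it reaches from about 300 to 850 mm from the base axis. Payload 4.2 kg.
Tool frame: the origin (TCP) lies midway between the tips of the shut fingers; the grasp point (between the pads) lies 19 mm behind it; z points along the fingers, y is the line along which they close (so a half turn about z gives the same grasp; the last joint's range is limited). The gripper opens to 91 mm and grips with 3 to 60 N. Pads are 32 mm wide; open, the fingers measure 118 mm over their backs; the gripper's body (76 mm by 178 mm) begins 60 mm behind the grasp point.
Start: joints at [69.786, 18.312, 89.639, -0, 72.044, -1.146], TCP at [187.851, 543.47, 174.976] pointing down, gripper open.
Joint ranges: [-177.97, 177.97], [-48.28, 115.42], [12.27, 149.76], [-77.06, 257.06], [2.81, 150.46], [-146.56, 146.56]. Speed limits (degrees/s): [147.25, 147.25, 180, 180, 180, 180].

### API

Orientations are given as [roll, pitch, yaw] about the fixed x, y, z axes, in that order (R = Rz(yaw) Ry(pitch) Rx(roll)).
In Python, from workcell import state, grab_frame, camera_model, workorder gives the robot as it stands.
- The arm moves only by the tool carry_out, never from a script. Its argument "commands" is a list of rows, each a list of 7 numbers: the turn, a rotation vector about the tool's x, y, z in degrees, then the shift along the tool's x, y, z in mm, then the opening, from -1 (shut) to 1 (fully open). In form: [[ax, ay, az, dx, dy, dz, hand], ...]. A call has 1 to 20 rows; each row is the pose to reach, as a shift and turn from the pose commanded when the call began, along the tool's axes at that moment; what a row does not reach only later rows make up. A row lasts 1/10 s, in which the tool goes at most 50 mm and 8.59 degrees, less where a joint would pass 70% of its speed; a pose out of reach is approached as far as the arm can. A call with a gripper value outside its range is refused whole. The fingers move at their own pace and stop on an object; "force" is the grip in N (left out, the last holds). Time passes only in rows, so rows that repeat a pose let the fingers close. It gives the time, the measured TCP pose, the force, the opening and the grip force at its end, in the units of the state.
- state(): the state, without advancing time (a new reading comes with each control period).
- grab_frame(name): name is "scene" or "top"; returns the picture (384x512x3 uint8, red, green, blue); there is no depth.
- camera_model(name): a dict with "fx", "fy", "cx", "cy" (pixels), "origin" and "rotation" of the camera in the world. Camera axes: x right, y up, looking along -z (the intrinsics and any distortion apply to the point x, -y, -z); pixel columns grow to the right and rows downward; lengths in mm; the calibration is good to about 2 mm. A picture is of the moment at which its call begins. camera_model takes no time and is no camera call.
- workorder.job_done(): hands the job in; it is judged then, once.
The state is a dict: "time_s": time; "qpos": joint angles; "qvel": joint speeds; "effort": joint torques, N m; "ee_pos": TCP position; "ee_rot": TCP orientation; "force": force on the tool from outside, world axes, zero at the start; "torque": the same for the moment, N m; "gripper_width": finger opening in mm; "gripper_force": force on a finger pad.
Only numpy, scipy, OpenCV 4.12 (cv2) and the standard library are available. Lean on these libraries where they do the work, as an engineer would, in place of code of your own. Each camera call takes 0.05 s, during which the arm holds its last target. There are 200 camera calls.

## Working session

There is one attempt and no reset: what is moved stays moved. The work goes in short steps, Python scripts to look and compute and a tool call to move; the robot and the scene stay as the last step left them, time stands still between calls to the robot, and variables do not carry over. Pictures are saved under pics/ and viewed, at most 10 in all, crops included, and the job is handed in when it is done.

Besides the shell and the picture viewer there is one more tool, called after ">>>" as name([rows], argument=value, ...), one row to a line, values as JSON. carry_out: Moves the arm, as the interface text tells. Its arguments: {"type":"object","properties":{"commands":{"type":"array"},"force":{"type":"number"}},"required":["commands"]}

```bash
mkdir -p pics; ls
python3 - <<'E'
from workcell import *
import cv2
for n in("scene","top"):
    cv2.imwrite(f"pics/{n}0.png",cv2.resize(grab_frame(n)[:,:,::-1],None,fx=1.5,fy=1.5))
    print(n,camera_model(n))
s=state();print(s["time_s"],s["ee_pos"],s["ee_rot"],s["force"])
E
```

```text
pics
scene {'fx': 411.61799977313365, 'fy': 411.61799977313365, 'cx': 256.88970653117656, 'cy': 189.3275007672686, 'origin': array([1413.74449665,   76.75335431,  704.3010255 ]), 'rotation': array([56.09258908, -0.94211179, 95.80217246])}
top {'fx': 484.1183313884949, 'fy': 484.1183313884949, 'cx': 255.8521188906149, 'cy': 197.586072286841, 'origin': array([ 3.86886474e+02, -1.18237492e+00,  1.45297651e+03]), 'rotation': array([  6.55013498,  -1.12258263, -88.38380762])}
0.1 [187.68148839 542.96901899 174.21583593] [-1.79909003e+02 -7.84276059e-04  1.60933173e+02] [ 0.65372759 -0.7325299   0.21109437]
```

View pics/scene0.png

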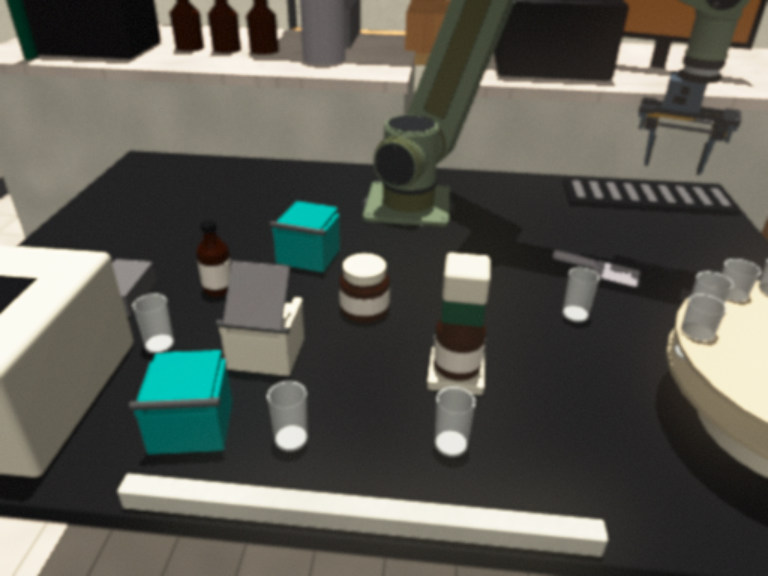

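View pics/top0.png

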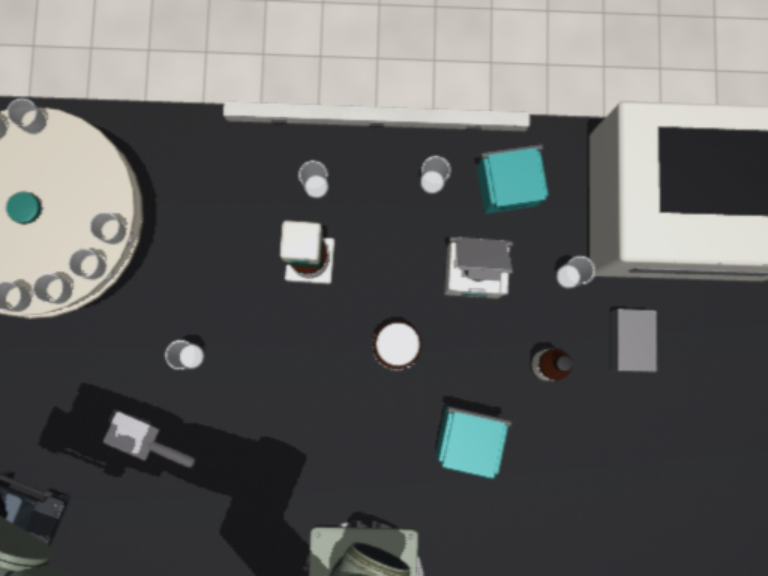

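The scene view shows the white pump with its open cover at (262,320), the jar at (364,287), the doser at (460,330) and two turquoise decoys. In the top view (x up, y left) the pump is at (478,268), the doser foot at (310,260) and the jar cap at (398,344). The slim bottle is at (553,363), and cups are at (315,183), (433,178), (570,273) and (190,355).

```bash
cat > h.py <<'E'
import numpy as np,cv2
from scipy.spatial.transform import Rotation as R
from workcell import *
def cast(n,uv,z):
    c=camera_model(n);uv=np.atleast_2d(np.array(uv,float))
    d=np.c_[(uv[:,0]-c["cx"])/c["fx"],-(uv[:,1]-c["cy"])/c["fy"],-np.ones(len(uv))]
    d=R.from_euler("xyz",c["rotation"],degrees=True).apply(d);o=np.array(c["origin"])
    return o+d*((z-o[2])/d[:,2])[:,None]
def proj(n,p):
    c=camera_model(n);q=R.from_euler("xyz",c["rotation"],degrees=True).inv().apply(np.atleast_2d(p)-c["origin"])
    return np.c_[c["cx"]-c["fx"]*q[:,0]/q[:,2],c["cy"]+c["fy"]*q[:,1]/q[:,2]]
def blobs(im,x0,x1,y0,y1,thr=140):
    m=np.zeros(im.shape[:2],np.uint8);m[y0:y1,x0:x1]=(im[y0:y1,x0:x1].min(2)>thr)
    cs,_=cv2.findContours(m,cv2.RETR_EXTERNAL,cv2.CHAIN_APPROX_NONE)
    return sorted(cs,key=cv2.contourArea)[::-1]
def cap():
    c=blobs(grab_frame("top"),215,300,170,260)[0]
    (u,v),_=cv2.minEnclosingCircle(c);e=cv2.fitEllipse(c)
    return e,cast("top",[e[0]],100)[0]
E
python3 - <<'E'
from h import *
np.set_printoptions(precision=1,suppress=True)
im=grab_frame("top");sc=grab_frame("scene")
np.save("top.npy",im)
cv2.imwrite("pics/c1.png",cv2.resize(im[140:255,185:350,::-1],None,fx=4.8,fy=4.8,interpolation=cv2.INTER_CUBIC))
cv2.imwrite("pics/c2.png",cv2.resize(sc[160:275,135:335,::-1],None,fx=4,fy=4,interpolation=cv2.INTER_CUBIC))
print(cap())
b=cast("top",[[315/1.5,183/1.5+4],[433/1.5,182/1.5],[570/1.5,273/1.5],[190/1.5,355/1.5]],0);print(b)
print(cast("top",[[563/1.5,363/1.5]],150),cast("top",[[545/1.5,365/1.5]],0))
E
```

```text
(((264.7865905761719, 229.05734252929688), (26.929325103759766, 27.27098274230957), 90.7630844116211), array([455.2, -50.8, 100. ]))
[[ 771.2  121.9    0. ]
 [ 794.  -119.4    0. ]
 [ 613.8 -401.9    0. ]
 [ 425.7  356.4    0. ]]
[[ 426.6 -347.7  150. ]] [[ 426.1 -351.4    0. ]]
```

View pics/c1.png

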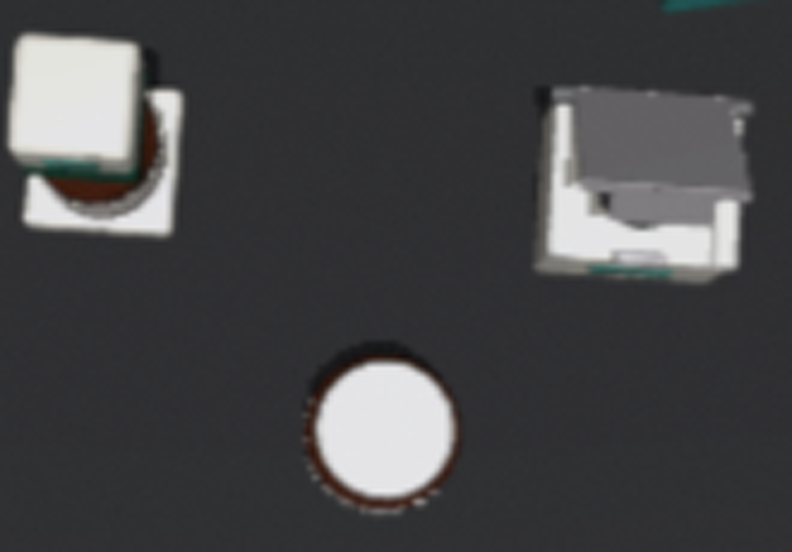

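View pics/c2.png

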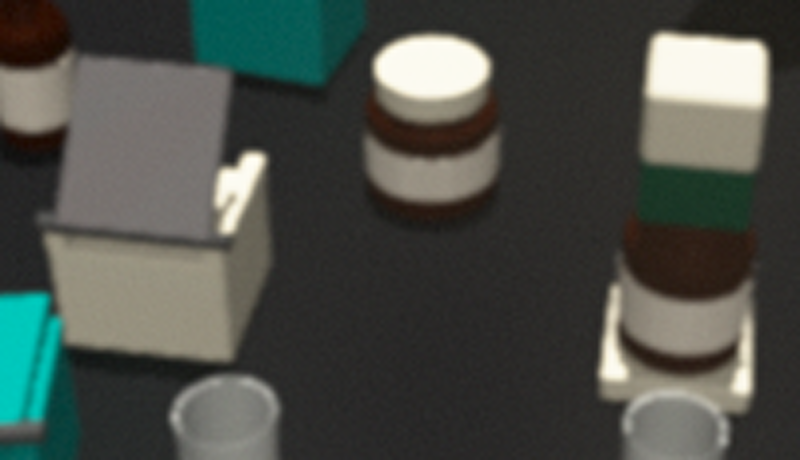

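The top crop gives the foot's top corners at about (25,225), (172,234) and (182,92), and the pump's front top edge from (553,258) to (738,268). The scene crop gives the pump's bottom back edge from (66,345) to (233,360), its bottom front-left corner at (270,265), and the foot's bottom back edge from (600,392) to (747,410).

Run:
```python
from h import *
np.set_printoptions(precision=1,suppress=True)
t=lambda a:(np.array(a)+.5)/4.8-.5+np.array([185,140])
s=lambda a:(np.array(a)+.5)/4-.5+np.array([135,160])
print("foot top z20",cast("top",t([[25,222],[172,233],[182,92]]),20)[:,:2])
print("foot scene z0",cast("scene",s([[600,395],[745,411]]),0)[:,:2])
print("foot scene z20",cast("scene",s([[602,380],[748,396]]),20)[:,:2])
print("pump top front z90",cast("top",t([[550,256],[738,268]]),90)[:,:2])
print("pump top left edge z90",cast("top",t([[556,106],[545,252]]),90)[:,:2])
print("pump scene z0",cast("scene",s([[66,345],[233,360],[270,265]]),0)[:,:2])
print("hinge ends z92",cast("top",t([[553,88],[750,106]]),92)[:,:2])
print("hinge scene z92",cast("scene",s([[42,218],[232,240]]),92)[:,:2])
print("front cover edge scene px",s([[85,57],[232,70]]),"top",t([[578,186],[748,198]]))
```

```text
foot top z20 [[581.4 173.1]
 [577.3  81.8]
 [666.4  78.8]]
foot scene z0 [[664.2  80.8]
 [667.7 169.3]]
foot scene z20 [[672.3  81.3]
 [675.9 168.8]]
pump top front z90 [[ 561.2 -146.2]
 [ 557.4 -258. ]]
pump top left edge z90 [[ 651.4 -148.2]
 [ 563.5 -143.2]]
pump scene z0 [[ 658.8 -257.4]
 [ 660.  -149.7]
 [ 564.5 -146.6]]
hinge ends z92 [[ 661.9 -146. ]
 [ 654.8 -263.9]]
hinge scene z92 [[ 647.8 -263.9]
 [ 655.  -144.9]]
front cover edge scene px [[155.9 173.9]
 [192.6 177.1]] top [[305.  178.4]
 [340.4 180.9]]
```

```bash
cat >> h.py <<'E'
def to(p,yaw):
    s=state();Rt=R.from_euler("xyz",s["ee_rot"],degrees=True)
    d=Rt.inv().apply(np.array(p)-s["ee_pos"]);T=R.from_euler("xyz",[180,0,yaw],degrees=True)
    return (Rt.inv()*T).as_rotvec(degrees=True).round(1),d.round(1)
E
python3 - <<'E'
from h import *
np.set_printoptions(precision=1,suppress=True)
print(to([455.2,-50.8,175],87.6))
y=np.deg2rad(-2.4);ax=np.array([np.cos(y),np.sin(y),0]);H=np.array([609.3,-202.8,92])+45*ax
for th in np.arange(.5,.96,.05):
    p=H-104*np.cos(th)*ax+[0,0,104*np.sin(th)]+8*(np.sin(th)*ax+[0,0,np.cos(th)])
    print(th.round(2),p,proj("top",p),proj("scene",p))
E
```

```text
(array([-0. ,  0. , 73.3]), array([-446.8, -474.1,   -0.1]))
0.5 [ 566.9 -201.   148.9] [[321.6 188.8]] [[177.1 178.4]]
0.55 [ 569.9 -201.1  153.2] [[321.9 187.5]] [[176.6 177.6]]
0.6 [ 573.  -201.3  157.3] [[322.2 186.1]] [[176.  176.8]]
0.65 [ 576.4 -201.4  161.3] [[322.5 184.7]] [[175.4 176.2]]
0.7 [ 579.9 -201.6  165.1] [[322.8 183.2]] [[174.9 175.6]]
0.75 [ 583.7 -201.7  168.7] [[323.1 181.6]] [[174.2 175.2]]
0.8 [ 587.6 -201.9  172.2] [[323.4 180. ]] [[173.6 174.8]]
0.85 [ 591.7 -202.1  175.4] [[323.7 178.3]] [[173.  174.6]]
0.9 [ 595.9 -202.2  178.4] [[323.9 176.6]] [[172.3 174.4]]
0.95 [ 600.3 -202.4  181.2] [[324.2 174.8]] [[171.6 174.4]]
```

>>> carry_out([
  [0,0,73.3,-447,-474,0,1],
  [0,0,73.3,-447,-474,0,1],
  [0,0,73.3,-447,-474,0,1],
  [0,0,73.3,-447,-474,0,1],
  [0,0,73.3,-447,-474,0,1],
  [0,0,73.3,-447,-474,0,1],
  [0,0,73.3,-447,-474,0,1],
  [0,0,73.3,-447,-474,0,1],
  [0,0,73.3,-447,-474,0,1],
  [0,0,73.3,-447,-474,0,1],
  [0,0,73.3,-447,-474,0,1],
  [0,0,73.3,-447,-474,0,1],
  [0,0,73.3,-447,-474,0,1],
  [0,0,73.3,-447,-474,0,1],
  [0,0,73.3,-447,-474,0,1],
  [0,0,73.3,-447,-474,0,1],
  [0,0,73.3,-447,-474,0,1],
  [0,0,73.3,-447,-474,0,1],
  [0,0,73.3,-447,-474,0,1],
], force=15)

```text
time_s: 2.15
ee_pos: [455.3, -49.6, 175.1]
ee_rot: [180.0, -0.0, 87.7]
force: [-0.7, -0.4, -1.3]
gripper_width: 91.3
gripper_force: 0.0
```

Run:
```python
from h import *
s=state();print(s["time_s"],s["ee_pos"],s["ee_rot"],s["force"],s["gripper_width"])
print(to([455.2,-50.8,86],87.6))
cv2.imwrite("pics/c3.png",cv2.resize(grab_frame("scene")[100:300,100:340,::-1],None,fx=2.5,fy=2.5,interpolation=cv2.INTER_CUBIC))
```

```text
2.15 [455.29678601 -49.63068444 175.09742084] [ 1.79981599e+02 -4.83993949e-03  8.77324406e+01] [-0.65819434 -0.41803284 -1.32410427] 91.2529260065172
(array([ 0. , -0. ,  0.1]), array([-1.2, -0.1, 89.1]))
```

View pics/c3.png

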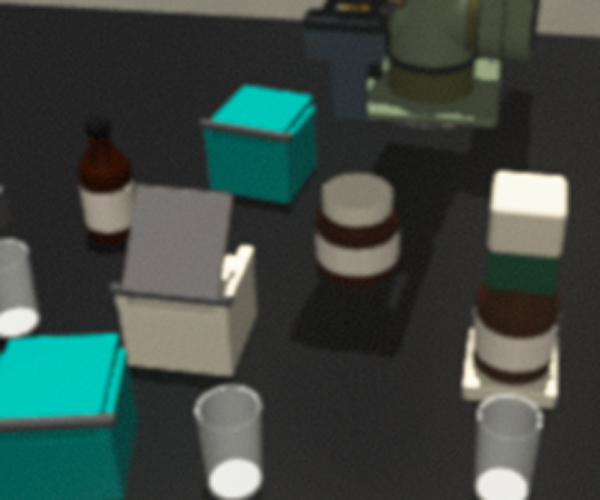

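The gripper, with a finger tip near (350,115), is in line above the jar cap at (357,190). I'll descend with the final part slowed, then check the force.

>>> carry_out([
  [0,0,0,-1,0,25,1],
  [0,0,0,-1,0,45,1],
  [0,0,0,-1,0,60,1],
  [0,0,0,-1,0,70,1],
  [0,0,0,-1,0,75,1],
  [0,0,0,-1,0,80,1],
  [0,0,0,-1,0,84,1],
  [0,0,0,-1,0,88,1],
  [0,0,0,-1,0,88,1],
])

```text
time_s: 3.1
ee_pos: [455.3, -51.5, 86.7]
ee_rot: [-180.0, -0.0, 87.6]
force: [0.1, -0.4, -1.1]
gripper_width: 91.1
gripper_force: 0.0
```

>>> carry_out([
  [0,0,0,0,0,0,-0.5],
  [0,0,0,0,0,0,-0.5],
  [0,0,0,0,0,0,-0.5],
  [0,0,0,0,0,0,-0.5],
  [0,0,0,0,0,0,-0.5],
  [0,0,0,0,0,0,-0.5],
  [0,0,0,0,0,0,-0.5],
], force=15)

```text
time_s: 3.8
ee_pos: [455.4, -51.5, 86.9]
ee_rot: [-180.0, -0.0, 87.6]
force: [-0.3, 0.8, 0.2]
gripper_width: 38.0
gripper_force: 0.0
```

Run:
```python
from h import *
s=state();print(s["ee_pos"],s["force"],s["gripper_width"])
print(to([616.7,-38.3,s["ee_pos"][2]],87.6))
```

```text
[455.42515968 -51.54149518  86.92080626] [-0.32131761  0.77308217  0.18046254] 38.02247733277398
(array([-0., -0.,  0.]), array([ 19.9, 160.6,  -0. ]))
```

The fingers closed to 38 mm without gripping anything, so I need to look.

Run:
```python
from h import *
a=grab_frame("scene")[100:280,150:310,::-1];b=grab_frame("top")[150:330,190:350,::-1]
cv2.imwrite("pics/c4.png",cv2.resize(np.hstack([a,b]),None,fx=2.5,fy=2.5,interpolation=cv2.INTER_CUBIC))
```

```text
(no output)
```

View pics/c4.png

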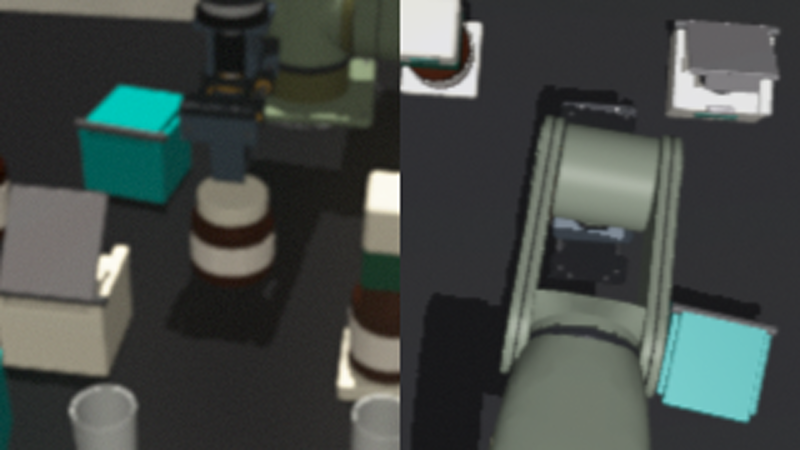

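Run:
```python
from h import *
np.set_printoptions(precision=1,suppress=True)
s=state();e=s["ee_pos"];print(e,s["force"],s["gripper_width"])
f=lambda q:(q-[150,100])*2.5
for n,p in dict(tcp=e,front=e+[33,0,0],capc=[455.2,-50.8,100],capfront=[494,-50.8,100],base=[455.2,-50.8,0]).items(): print(n,f(proj("scene",p)))
# cap from scene: ellipse centre, bottom of jar
print(cast("scene",[[150+232/2.5,100+187/2.5]],100),cast("scene",[[150+232/2.5,100+283/2.5]],0))
```

```text
[455.4 -51.6  86.9] [ 0.8 -0.4  0.4] 30.381355026506352
tcp [[230.5 198.9]]
front [[226.5 215.1]]
capc [[231.1 188.9]]
capfront [[226.5 207.8]]
base [[231.4 262. ]]
[[451.2 -50.4 100. ]] [[495.1 -44.9   0. ]]
```

Run:
```python
from h import *
np.set_printoptions(precision=1,suppress=True)
f=lambda q:(q-[150,100])*2.5
print(f(proj("scene",[[544,-90,166],[544,-13,166],[483,-66,87],[483,-35,87],[483,-51,131]])))
t=np.array([187.85,543.47,174.976]);y=np.deg2rad(160.9);a=np.array([np.sin(y),-np.cos(y),0])
print("pic0 tips",1.5*proj("scene",[t,t+52*a,t-52*a]))
# implied z of open tips in pic0 given their x,y
for n,m in ((1,[703,172]),(-1,[648,168])):
    for z in (165,175,185,195,205,215): print(n,z,1.5*proj("scene",t+n*52*a+[0,0,z-175]),m)
```

```text
[[180.6 177. ]
 [257.  182.1]
 [214.1 211.4]
 [242.2 213.4]
 [227.5 177.9]]
pic0 tips [[666.2 183.8]
 [693.4 188.7]
 [639.8 179. ]]
1 165 [[691.9 193.1]] [703, 172]
1 175 [[693.4 188.7]] [703, 172]
1 185 [[694.8 184.1]] [703, 172]
1 195 [[696.3 179.6]] [703, 172]
1 205 [[697.8 175. ]] [703, 172]
1 215 [[699.3 170.3]] [703, 172]
-1 165 [[638.7 183.4]] [648, 168]
-1 175 [[639.8 179. ]] [648, 168]
-1 185 [[641.  174.5]] [648, 168]
-1 195 [[642.2 170.1]] [648, 168]
-1 205 [[643.4 165.6]] [648, 168]
-1 215 [[644.6 161. ]] [648, 168]
```

The tips appear about 40 mm above the reported TCP. I'll close the fingers and touch the cap top (z=100) gently to settle the real tip height.

>>> carry_out([
  [0,0,0,0,0,0,-1],
  [0,0,0,0,0,0,-1],
  [0,0,0,0,0,0,-1],
  [0,0,0,0,0,5,-1],
  [0,0,0,0,0,10,-1],
  [0,0,0,0,0,14,-1],
  [0,0,0,0,0,16,-1],
  [0,0,0,0,0,16,-1],
])

```text
time_s: 4.7
ee_pos: [455.1, -51.5, 70.4]
ee_rot: [-179.9, -0.0, 87.6]
force: [0.3, 0.1, 0.4]
gripper_width: 1.1
gripper_force: 0.0
```

>>> carry_out([
  [0,0,0,0,0,2,-1],
  [0,0,0,0,0,4,-1],
  [0,0,0,0,0,4,-1],
])

```text
time_s: 5.0
ee_pos: [455.3, -51.5, 66.7]
ee_rot: [-180.0, -0.0, 87.6]
force: [0.0, 1.1, 0.4]
gripper_width: 0.2
gripper_force: 0.0
```

>>> carry_out([
  [0,0,0,0,0,2,-1],
  [0,0,0,0,0,3,-1],
  [0,0,0,0,0,3,-1],
])

```text
time_s: 5.3
ee_pos: [455.3, -51.5, 63.8]
ee_rot: [-180.0, -0.0, 87.6]
force: [0.6, -0.2, -0.5]
gripper_width: 0.4
gripper_force: 0.0
```

>>> carry_out([
  [0,0,0,0,0,2,-1],
  [0,0,0,0,0,3,-1],
  [0,0,0,0,0,3,-1],
])

```text
time_s: 5.6
ee_pos: [455.5, -51.6, 61.3]
ee_rot: [180.0, -0.0, 87.6]
force: [-0.5, -0.3, 3.9]
gripper_width: 0.5
gripper_force: 2.0
```

Run:
```python
from h import *
print(state()["force"],state()["ee_pos"])
a=grab_frame("scene")[100:250,170:310,::-1]
cv2.imwrite("pics/c5.png",cv2.resize(a,None,fx=4,fy=4,interpolation=cv2.INTER_CUBIC))
```

```text
[-0.50335828 -0.28844554  3.91014062] [455.49692993 -51.57289177  61.30100504]
```

View pics/c5.png

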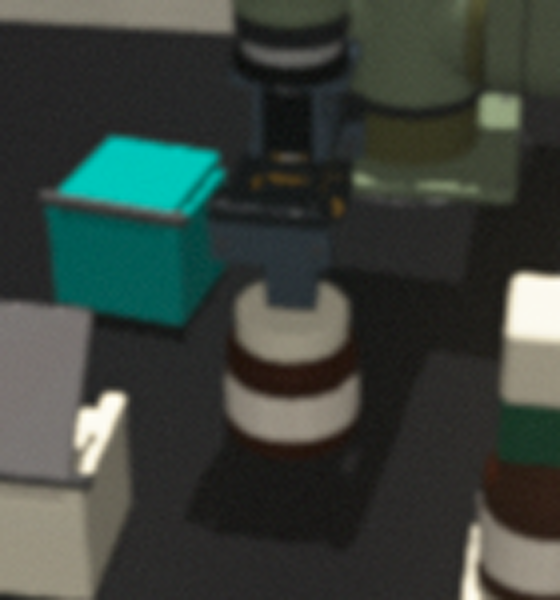

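The fingertips rest on the cap, with the tip's bottom edge at about (292,307) in the crop. Contact came at a reported z of 61.3, so true tip z = reported + 38.7. Next I'll check the lateral offset.

Run:
```python
from h import *
g=lambda u,v:[u/4+170-.4,v/4+100-.4]
print(cast("scene",[g(267,305),g(318,310),g(292,307.5)],100))
print("cap ellipse: left/right/back/front",cast("scene",[g(234,308),g(351,312),g(292,279),g(292,335)],100))
```

```text
[[458.89845626 -67.32697597 100.        ]
 [460.85523685 -31.63747017 100.        ]
 [459.92247843 -49.79020013 100.        ]]
cap ellipse: left/right/back/front [[465.63476492 -89.27814465 100.        ]
 [460.5343384   -8.84627232 100.        ]
 [422.29886708 -54.71153287 100.        ]
 [494.35035917 -45.28688291 100.        ]]
```

>>> carry_out([
  [0,0,0,0,0,-10,-1],
  [0,0,0,0,4,-15,1],
  [0,0,0,0,4,-15,1],
  [0,0,0,0,4,-15,1],
  [0,0,0,0,4,-15,1],
  [0,0,0,0,4,-15,1],
  [0,0,0,0,4,-15,1],
  [0,0,0,0,4,-15,1],
  [0,0,0,0,4,-15,1],
  [0,0,0,0,4,-15,1],
  [0,0,0,0,4,-15,1],
  [0,0,0,0,4,-8,1],
  [0,0,0,0,4,-2,1],
  [0,0,0,0,4,0,1],
  [0,0,0,0,4,2,1],
  [0,0,0,0,4,2,1],
])

```text
time_s: 7.25
ee_pos: [459.2, -51.7, 58.6]
ee_rot: [-180.0, -0.0, 87.6]
force: [-0.2, -0.7, 0.2]
gripper_width: 91.2
gripper_force: 0.0
```

>>> carry_out([
  [0,0,0,0,0,2,1],
  [0,0,0,0,0,3,1],
  [0,0,0,0,0,3,1],
])

```text
time_s: 7.55
ee_pos: [459.4, -51.7, 55.9]
ee_rot: [-180.0, -0.0, 87.6]
force: [-0.1, -0.6, -0.3]
gripper_width: 91.0
gripper_force: 0.0
```

>>> carry_out([
  [0,0,0,0,0,2,1],
  [0,0,0,0,0,4,1],
  [0,0,0,0,0,4,1],
])

```text
time_s: 7.85
ee_pos: [459.2, -51.7, 51.6]
ee_rot: [-180.0, -0.0, 87.6]
force: [-0.3, 0.3, -0.1]
gripper_width: 91.7
gripper_force: 0.0
```

>>> carry_out([
  [0,0,0,0,0,2,1],
  [0,0,0,0,0,4,1],
  [0,0,0,0,0,6,1],
  [0,0,0,0,0,6,1],
])

```text
time_s: 8.25
ee_pos: [459.2, -51.7, 45.6]
ee_rot: [-180.0, -0.0, 87.6]
force: [-0.1, -0.8, -0.3]
gripper_width: 91.1
gripper_force: 0.0
```

>>> carry_out([
  [0,0,0,0,0,0,0.6],
  [0,0,0,0,0,0,0.5],
  [0,0,0,0,0,0,0.5],
  [0,0,0,0,0,0,0.5],
  [0,0,0,0,0,0,0.5],
], force=15)

```text
time_s: 8.75
ee_pos: [456.2, -51.5, 45.7]
ee_rot: [-179.6, -0.0, 87.7]
force: [-6.1, -0.1, 4.9]
gripper_width: 77.3
gripper_force: 15.0
```

>>> carry_out([
  [0,0,0,0,-3,0,0.5],
  [0,0,0,1,4,0,0.5],
  [0,0,0,2,14,0,0.5],
  [0,0,0,3,25,0,0.5],
  [0,0,0,5,37,0,0.5],
  [0,0,0,6,49,0,0.5],
  [0,0,0,8,61,0,0.5],
  [0,0,0,9,73,0,0.5],
  [0,0,0,11,85,0,0.5],
  [0,0,0,12,97,0,0.5],
  [0,0,0,14,109,0,0.5],
  [0,0,0,15,120,0,0.5],
  [0,0,0,16,131,0,0.5],
  [0,0,0,17,141,0,0.5],
  [0,0,0,19,149,0,0.5],
  [0,0,0,19.5,154,0,0.5],
  [0,0,0,19.5,156,0,0.5],
  [0,0,0,19.5,157,0,0.5],
  [0,0,0,19.5,157,0,0.5],
])

```text
time_s: 10.65
ee_pos: [616.8, -38.8, 45.9]
ee_rot: [-180.0, -0.0, 87.6]
force: [-0.3, 0.1, -6.3]
gripper_width: 77.5
gripper_force: 14.9
```

Run:
```python
from h import *
s=state();print(s["time_s"],s["ee_pos"],s["ee_rot"],s["force"],s["gripper_width"])
a=grab_frame("scene")[100:300,120:340,::-1];b=grab_frame("top")[100:300,190:370,::-1]
cv2.imwrite("pics/c6.png",cv2.resize(np.hstack([a,b]),None,fx=2,fy=2,interpolation=cv2.INTER_CUBIC))
```

```text
10.65 [616.77226039 -38.75011431  45.90138094] [-1.79973578e+02 -5.34299205e-03  8.76266260e+01] [-0.32840588  0.13130894 -6.3307562 ] 77.49687388089437
```

View pics/c6.png

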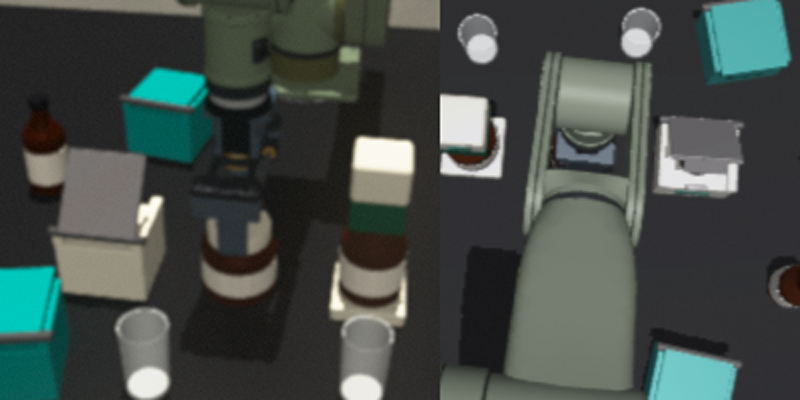

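The jar now stands between pump and doser, still held, with its cap at about (238,235) in the left crop. The force of −6 N on z suggests the gripper carries some of its weight, so I'll lower slightly before releasing.

>>> carry_out([
  [0,0,0,0,0,1,0.5],
  [0,0,0,0,0,1.5,0.5],
  [0,0,0,0,0,1.5,0.5],
])

```text
time_s: 11.05
ee_pos: [616.9, -38.9, 45.3]
ee_rot: [180.0, 0.0, 87.6]
force: [-1.2, 0.2, 2.4]
gripper_width: 77.9
gripper_force: 15.0
```

>>> carry_out([
  [0,0,0,0,0,0,1],
  [0,0,0,0,0,0,1],
  [0,0,0,0,0,0,1],
  [0,0,0,0,0,0,1],
  [0,0,0,0,0,-8,1],
  [0,0,0,0,0,-20,1],
  [0,0,0,0,0,-45,1],
  [0,0,0,0,0,-80,1],
  [0,0,0,0,0,-125,1],
  [0,0,0,0,0,-135,0],
  [0,0,0,0,0,-135,-1],
])

```text
time_s: 12.15
ee_pos: [618.7, -38.8, 183.0]
ee_rot: [179.6, 0.0, 87.6]
force: [-0.5, 0.2, -0.0]
gripper_width: 77.8
gripper_force: 0.0
```

Run:
```python
from h import *
s=state();print(s["time_s"],s["ee_pos"],s["ee_rot"],s["force"],s["gripper_width"])
print(to([575,-201.5,180],87.6))
```

```text
12.15 [618.74905356 -38.83819387 182.96047315] [1.79614052e+02 9.82238443e-03 8.76341067e+01] [-0.45341006  0.20636359 -0.00162742] 77.77467933568083
(array([0.4, 0. , 0. ]), array([-164.3,  -37. ,    2.7]))
```

>>> carry_out([
  [0,0,0,-40,-10,0,-1],
  [0,0,0,-80,-20,0,-1],
  [0,0,0,-120,-30,0,-1],
  [0,0,0,-155,-35,0,-1],
  [0,0,0,-163,-37,0,-1],
  [0,0,0,-163,-37,0,-1],
  [0,0,0,-163,-37,0,-1],
])

```text
time_s: 12.85
ee_pos: [573.2, -198.9, 178.6]
ee_rot: [-179.9, -0.1, 87.6]
force: [0.0, -0.5, 0.1]
gripper_width: 22.3
gripper_force: 0.0
```

Run:
```python
from h import *
np.set_printoptions(precision=1,suppress=True)
s=state();print(s["time_s"],s["ee_pos"],s["ee_rot"],s["force"],s["gripper_width"])
t=grab_frame("top");m=blobs(t,235,300,140,225)
for c in m[:2]:
    if len(c)>5:
        e=cv2.fitEllipse(c);print(e,cast("top",[e[0]],100))
a=grab_frame("scene")[100:300,120:340,::-1];b=t[100:300,190:370,::-1]
cv2.imwrite("pics/c7.png",cv2.resize(np.hstack([a,b]),None,fx=2,fy=2,interpolation=cv2.INTER_CUBIC))
```

```text
12.85 [ 573.2 -198.9  178.6] [-179.9   -0.1   87.6] [ 0.  -0.5  0.1] 22.295572789325377
((261.9944152832031, 173.5244140625), (26.63520050048828, 26.747528076171875), 11.748089790344238) [[612.  -38.7 100. ]]
((299.0001525878906, 187.6758575439453), (0.0013638747623190284, 7.249838829040527), 0.0003606546961236745) [[ 574.8 -144.4  100. ]]
```

View pics/c7.png

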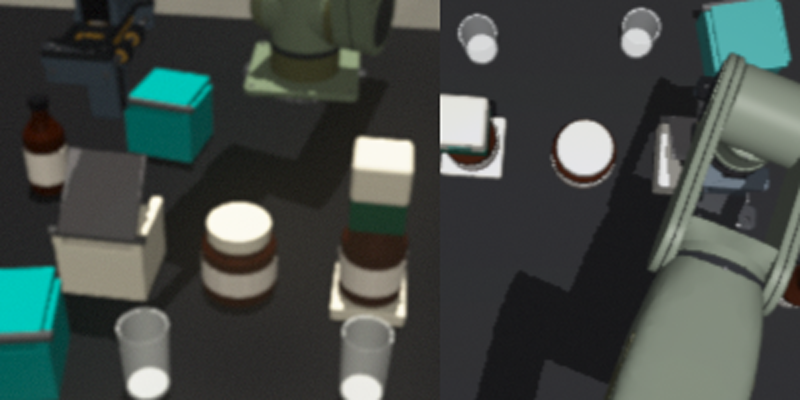

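The jar is at (612,-39), within 5 mm of the midpoint at (616.7,-38.3), upright, with the cover still open. Next I'll press the cover along its arc.

>>> carry_out([
  [0,0,0,-2.6,20,0,-1],
  [0,0,0,-2.6,35.6,10,-1],
  [0,0,0,-2.6,35.6,30,-1],
  [0,0,0,-2.6,35.6,39,-1],
  [0,0,0,-2.6,35.6,47,-1],
  [0,0,0,-2.6,35.6,54,-1],
  [0,0,0,-2.6,35.6,56,-1],
  [0,0,0,-2.6,35.6,56,-1],
])

```text
time_s: 13.75
ee_pos: [608.9, -204.1, 123.6]
ee_rot: [180.0, 0.0, 87.6]
force: [0.2, 1.6, 0.2]
gripper_width: 0.3
gripper_force: 0.0
```

>>> carry_out([
  [0,0,0,0,-3,4,-1],
  [0,0,0,0,-7,8,-1],
  [0,0,0,0,-11,12,-1],
  [0,0,0,0,-11,12,-1],
])

```text
time_s: 14.15
ee_pos: [596.8, -203.6, 110.9]
ee_rot: [-179.9, -0.0, 87.6]
force: [0.2, 1.7, 1.0]
gripper_width: 0.4
gripper_force: 0.0
```

>>> carry_out([
  [0,0,0,0,-3,4,-1],
  [0,0,0,0,-6,9,-1],
  [0,0,0,0,-10,15,-1],
  [0,0,0,0,-12,20,-1],
  [0,0,0,0,-14,25,-1],
  [0,0,0,0,-17,32,-1],
  [0,0,0,0,-17,32,-1],
])

```text
time_s: 14.85
ee_pos: [580.1, -202.7, 78.2]
ee_rot: [-179.9, -0.0, 87.6]
force: [-0.2, -1.0, 0.6]
gripper_width: 0.4
gripper_force: 0.3
```

>>> carry_out([
  [0,0,0,0,-1,4,-1],
  [0,0,0,0,-2,8,-1],
  [0,0,0,0,-2,10,-1],
  [0,0,0,0,-2,10,-1],
])

```text
time_s: 15.25
ee_pos: [578.8, -202.9, 70.9]
ee_rot: [180.0, 0.0, 87.6]
force: [-3.8, 0.9, 9.7]
gripper_width: 0.6
gripper_force: 4.7
```

>>> carry_out([
  [0,0,0,0,-1,2,-1],
  [0,0,0,0,-1,4,-1],
  [0,0,0,0,-1,4,-1],
])

```text
time_s: 15.55
ee_pos: [577.9, -202.8, 66.4]
ee_rot: [180.0, 0.0, 87.6]
force: [-3.0, 0.6, 6.1]
gripper_width: 0.6
gripper_force: 2.8
```

>>> carry_out([
  [0,0,0,0,0,2,-1],
  [0,0,0,0,0,4,-1],
  [0,0,0,0,0,4,-1],
])

```text
time_s: 15.85
ee_pos: [577.4, -202.8, 61.3]
ee_rot: [-179.9, -0.0, 87.6]
force: [-2.6, 0.1, 4.4]
gripper_width: 0.3
gripper_force: 2.1
```

>>> carry_out([
  [0,0,0,0,0,1.5,-1],
  [0,0,0,0,0,3,-1],
  [0,0,0,0,0,3,-1],
])

```text
time_s: 16.15
ee_pos: [577.5, -202.8, 61.0]
ee_rot: [180.0, 0.0, 87.6]
force: [-7.0, 2.0, 18.2]
gripper_width: 0.5
gripper_force: 8.9
```

Firm stop at 18 N at the shut height. I'll hold briefly, then retract.

>>> carry_out([
  [0,0,0,0,0,1,-1],
  [0,0,0,0,0,1,-1],
  [0,0,0,0,0,1,-1],
  [0,0,0,0,0,-4,-1],
  [0,0,0,0,0,-20,-1],
  [0,0,0,0,0,-60,-1],
  [0,0,0,0,0,-100,-1],
  [0,0,0,0,-40,-120,-1],
  [0,0,0,0,-90,-120,-1],
  [0,0,0,0,-140,-120,-1],
  [0,0,0,0,-180,-120,-1],
  [0,0,0,0,-180,-120,-1],
  [0,0,0,0,-180,-120,-1],
])

```text
time_s: 17.45
ee_pos: [398.5, -195.7, 178.6]
ee_rot: [179.9, 0.0, 87.6]
force: [-0.3, -0.0, 0.8]
gripper_width: 0.4
gripper_force: 0.0
```

Run:
```python
from h import *
np.set_printoptions(precision=1,suppress=True)
s=state();print(s["time_s"],s["ee_pos"],s["force"])
t=grab_frame("top");m=blobs(t,235,300,140,225)
e=cv2.fitEllipse(m[0]);print(e,cast("top",[e[0]],100))
a=grab_frame("scene")[100:300,90:340,::-1];b=t[100:300,190:340,::-1]
cv2.imwrite("pics/c8.png",cv2.resize(np.hstack([a,b]),None,fx=2,fy=2,interpolation=cv2.INTER_CUBIC))
```

```text
17.45 [ 398.5 -195.7  178.6] [-0.3 -0.   0.8]
((261.98468017578125, 173.53387451171875), (26.62453842163086, 26.730661392211914), 176.75042724609375) [[612.  -38.7 100. ]]
```

View pics/c8.png

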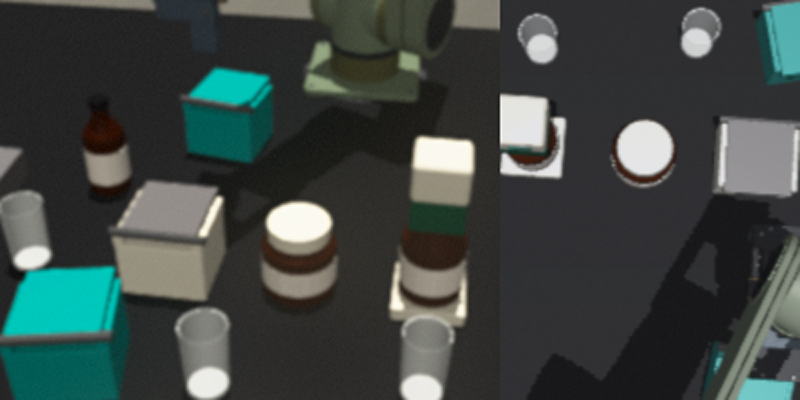

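The cover lies flat and shut at (170,210), the jar stands upright at (300,250), and the cups and slim bottle haven't moved. I'm handing in.

```bash
python3 -c "
from workcell import workorder
print(workorder.job_done())"
```

```text
the job is handed in; nothing more can be done
None
```

I slid the jar to within about 5 mm of the midpoint between the pump and the dosing unit (by the top camera), then pressed the pump cover shut, where it held by itself; the cups and slim bottle look undisturbed, and the job is handed in with no verdict returned.

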